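# Serve a cup on the sticking tea shuttle

### The arm

A 7-joint arm with a two-finger parallel gripper is mounted at the origin on the work surface. World frame = base frame: x ahead of the robot, y to its left, z up, the work surface at z = 0. Lengths are in m, angles in rad, forces in N, time in s.
With the tool pointing down it reaches from about 0.4 to 0.9 m from the base axis. Payload 5.5 kg.
Tool frame: the origin (TCP) lies on the centre line of the jaws, within the pads' length; the fingertips stand 25 mm ahead of it and the grasp point (between the pads) lies 6 mm ahead of it; z points along the fingers, y is the line along which they close (so a half turn about z gives the same grasp; the last joint's range is limited). The gripper opens to 85 mm and grips with 20 to 120 N. Pads are 22 mm wide; open, the fingers measure 114 mm over their backs; the gripper's body (76 mm by 85 mm) begins 54 mm behind the grasp point. The pads swing forward as they close: fully open they stand 13 mm farther back than shut.
Start: joints at [-0.99, 0.501, -0.427, 1.55, 0.221, 1.138, -0.21], TCP at [0.203, 0.617, 0.256] pointing down, gripper open.
Joint ranges: [-2.88, 2.88], [-0.31, 2.03], [-1.54, 1.56], [0.2, 2.42], [-1.41, 4.55], [0.19, 2.02], [-2.57, 2.57]. Speed limits (rad/s): [2.57, 2.57, 3.14, 3.14, 3.14, 3.14, 3.14].

### API

Orientations are given as a unit quaternion [w, x, y, z].
In Python, from station import sensors, optics, robot gives the robot as it stands. The module is installed in compiled form; this text tells all that it offers.
- The arm moves only by the tool move_arm, never from a script. Its argument "targets" is a list of rows, each an object of numbers: "fingers": the gripper's target within -1 to 1 (fully open at 1, half-way at 0, shut at -1); "tx", "ty", "tz": the shift along the world's x, y, z in mm; "ax", "ay", "az": the turn, a rotation vector about the world's x, y, z in degrees. In form: [{"fingers": .., "tx": .., "ty": .., "tz": .., "ax": .., "ay": .., "az": ..}, ...]. A call has 1 to 8 rows; each row is the pose to reach, as a shift and turn from the pose commanded when the call began; what a row does not reach only later rows make up. A row lasts 1/12 s, in which the tool goes at most 41.7 mm and 7.16 degrees, less where a joint would pass 70% of its speed; a pose out of reach is approached as far as the arm can. A call with a gripper value outside its range is refused whole. The fingers move at their own pace and stop on an object; the grip force is fixed at half the most. Time passes only in rows, so rows that repeat a pose let the fingers close. It gives the time, the measured TCP pose, the force, the opening and the grip force at its end, in the units of the state.
- sensors.state(): the state, without advancing time (a new reading comes with each control period).
- optics.read_camera(name): name is "side" or "top"; returns the picture (384x512x3 uint8, red, green, blue); there is no depth.
- optics.camera_params(name): a dict with "fov_y" (degrees; the focal length in pixels is half the picture's height over the tangent of half this angle, whatever the lens; pixels are square), "cx", "cy" (the principal point, pixels), "cam_to_world" (4x4, takes a point from camera to world coordinates). Camera axes: x right, y down, z forward; pixel columns grow to the right and rows downward; lengths in m; the calibration is good to about 2 mm. A picture is of the moment at which its call begins. camera_params takes no time and is no camera call.
- robot.hand_in(): hands the job in; it is judged then, once.
The state is a dict: "clock": time; "q": joint angles; "dq": joint speeds; "joint_torque": joint torques, N m; "eef_pos": TCP position; "ee_rot": TCP orientation; "wrist_force": force on the tool from outside, world axes, zero at the start; "torque": the same for the moment, N m; "gripper_width": finger opening in m; "gripper_force": force on a finger pad.
Only numpy, scipy, OpenCV 4.12 (cv2) and the standard library are available. Lean on these libraries where they do the work, as an engineer would, in place of code of your own. Each camera call takes 0.05 s, during which the arm holds its last target. There are 200 camera calls.

### The job

Stand the small white teacup upright in the round seat of the wooden shuttle and let go of it. Then push the shuttle, which is stuck fast, until it breaks free, and slide it smoothly along its rail to rest against the rubber buffer hidden inside the rail; come up to the buffer softly and neither ram it nor leave the shuttle short. Keep the cup standing in its seat and leave the glass mug, the metal caddy and the blue bowl where they are.

Things in the scene. Friction and masses are not known exactly. Their poses are not given: they have to be found in the camera images.
- tray: Fixed dark tea tray under everything, 440 (x) x 940 (y) mm; its top is 12 mm above the work surface, its low rim 20 mm. Origin: centre of its underside.
- rail: Straight wooden rail block lying on the tray, 84 mm wide (its x), 400 mm long (its y), 30 mm high, with two steel strips and dark end caps; fixed, but its place and yaw vary. Origin: centre of its underside (12 mm above the work surface). The shuttle slides along the rail's own y axis; it has to go towards +y.
- shuttle: Pale wooden shuttle riding on the rail, axes parallel to the rail's. Plate 96 mm wide (x), from 87 mm behind the origin to 63 mm ahead of it (y). Origin: centre of the cup seat's floor. It starts stuck: it takes about 10 to 18 N to move at all and drags with about that for the first 10 to 30 mm; then it suddenly breaks free, runs with 2 to 5 N and stays where it is left.
- seat (a point): Centre of the floor of the round cup seat, which is the shuttle plate's top, 39 mm above the rail's underside. A lip 6 mm high rings it: inner radius 37 mm, outer radius 41 mm.
- tab (a point): Centre of the top edge of the shuttle's upright push tab, 72 mm behind (-y) and 45 mm above the seat: 56 mm wide (x), 12 mm thick (y), 45 mm high above the plate. It may be pushed towards +y from behind or pinched.
- rail_end (a point): Middle of the top of the rail's visible +y end. A rubber buffer hidden inside the rail, well short of this end, stops the shuttle 80 to 160 mm from its start; its place differs every time and shows nowhere. It gives about 1 mm per 3 N. More than 20 N on it, or the shuttle running faster than 0.25 m/s, counts as ramming.
- cup: Small, slightly tapered white teacup without a handle, 60 mm high, 56 mm across at the rim, about 45 mm at the foot, walls 4 mm, 110 g, standing on the tray on the robot's side of the rail. Origin: centre of its underside, z axis up.
- pitcher: Bystander: clear glass mug with a handle, 76 mm across, 95 mm high. Origin: centre of its underside.
- caddy: Bystander: metal tea caddy, 68 mm across, 85 mm high. Origin: centre of its underside.
- bowl: Bystander: blue bowl, 104 mm across, 48 mm high. Origin: centre of its underside.
Not all that is in view belongs to the job. What is shaped like the cup but orange, pink or red is not meant.

How it is judged:
By the outcome, as a careful person would: the job done as asked, in the order asked, and still so for the second after the job is handed in, with the robot touching nothing.
It also fails if it takes over 54 s, if anything falls off the work surface, if the arm or the gripper's body presses on something with over 40 N, if the wrist force passes 120 N, or if a joint passes its speed limit or range.

## Working session

There is one attempt and no reset: what is moved stays moved. The work goes in short steps, Python scripts to look and compute and a tool call to move; the robot and the scene stay as the last step left them, time stands still between calls to the robot, and variables do not carry over. Pictures are saved under pics/ and viewed, at most 10 in all, crops included, and the job is handed in when it is done.

Besides the shell and the picture viewer there is one more tool, called after "Call:" as name(argument=value, ...), one argument or row to a line, values as JSON. move_arm: Moves the arm, as the interface text tells. Its arguments: {"type":"object","properties":{"targets":{"type":"array","items":{"type":"object","properties":{"fingers":{"type":"number"},"tx":{"type":"number"},"ty":{"type":"number"},"tz":{"type":"number"},"ax":{"type":"number"},"ay":{"type":"number"},"az":{"type":"number"}}}}},"required":["targets"]}

```bash
mkdir -p pics; cat > h.py <<'E'
import numpy as np, cv2
from station import sensors, optics, robot
def cam(n):
    p=optics.camera_params(n); T=np.array(p["cam_to_world"]); f=192/np.tan(np.radians(p["fov_y"])/2)
    return T,f,p["cx"],p["cy"]
def ray(n,uv,z):
    T,f,cx,cy=cam(n); d=T[:3,:3]@np.array([(uv[0]-cx)/f,(uv[1]-cy)/f,1]); o=T[:3,3]
    return o+d*(z-o[2])/d[2]
def proj(n,P):
    T,f,cx,cy=cam(n); c=T[:3,:3].T@(np.array(P)-T[:3,3]); return c[:2]/c[2]*f+[cx,cy]
def shot(n,name):
    im=optics.read_camera(n); cv2.imwrite(f"pics/{name}.png",im[:,:,::-1]); return im
E
python3 - <<'E'
from h import *
for n in("top","side"):
    shot(n,n+"0"); T,f,cx,cy=cam(n); print(n,T.round(3).tolist(),f,cx,cy)
s=sensors.state();print(s)
E
```

```text
top [[0.025, -0.988, 0.152, 0.319], [-1.0, -0.025, 0.004, 0.003], [-0.001, -0.152, -0.988, 1.228], [0.0, 0.0, 0.0, 1.0]] 451.32677789705383 245.54899899527055 191.3445310639209
side [[0.929, -0.192, 0.317, -0.008], [-0.371, -0.477, 0.797, -1.192], [-0.002, -0.858, -0.514, 0.872], [0.0, 0.0, 0.0, 1.0]] 452.15022499448486 256.4065499891856 186.22245204371168
{'clock': 0.1, 'q': array([-0.98980062,  0.50174149, -0.42680234,  1.55133418,  0.22078666,
        1.13828906, -0.21028611]), 'dq': array([ 0.00028008, -0.00264821,  0.00042309, -0.0027672 , -0.00045062,
       -0.00044695,  0.00079785]), 'joint_torque': array([-1.18887832e-02, -5.70805085e+01, -5.83911672e+00, -2.81746101e+01,
        1.05276678e-02,  5.34081817e-03,  1.72088392e-05]), 'eef_pos': array([0.20296676, 0.61689722, 0.25537515]), 'ee_rot': array([-1.71235301e-04,  1.58205373e-01,  9.87405852e-01, -8.44626421e-04]), 'wrist_force': array([-0.09037231, -0.135575  ,  0.1262851 ]), 'torque': array([-0.01672996, -0.01734063,  0.03038695]), 'gripper_force': 0.0, 'gripper_width': 0.08544385238121364}
```

View pics/top0.png

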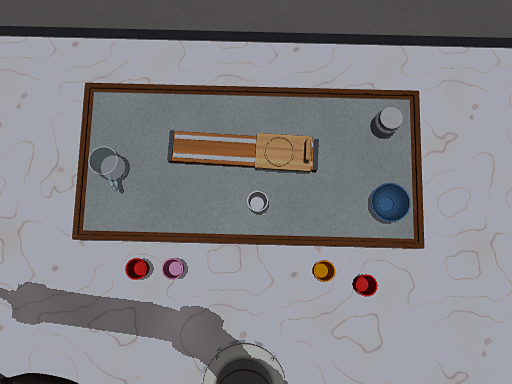

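View pics/side0.png

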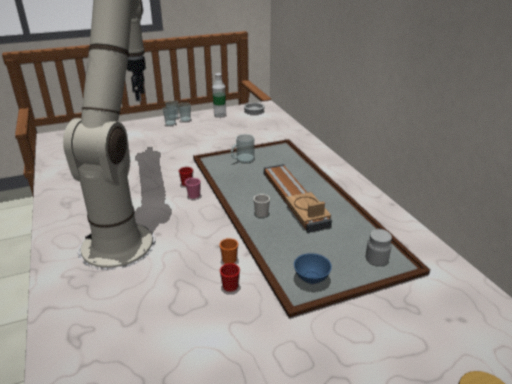

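The only cup that fits is the white one at top (258,202) / side (262,206). The cup-shaped things at top (138,268), (175,268), (323,270) and (365,285) are red, pink and orange, so they are not meant. The shuttle is at (285,152), with its tab at (308,151), and +y runs to the picture's left. I'll confirm this in a crop.

```bash
python3 - <<'E'
from h import *
im=cv2.imread("pics/top0.png")
c=cv2.resize(im[120:220,160:330],None,fx=4.7,fy=4.7,interpolation=cv2.INTER_CUBIC);cv2.imwrite("pics/crop.png",c)
hsv=cv2.cvtColor(im,cv2.COLOR_BGR2HSV)
g=im[180:225,235:285].astype(int)
m=(g.min(2)>175).astype(np.uint8)
cs,_=cv2.findContours(m,0,1)
for k in sorted(cs,key=cv2.contourArea)[-2:]:
    print("white",cv2.contourArea(k),cv2.fitEllipse(k) if len(k)>4 else k.tolist())
w=((hsv[...,0]<25)&(hsv[...,1]>70)&(hsv[...,2]>90)).astype(np.uint8); w[:, :165]=0;w[:,325:]=0;w[:125]=0;w[178:]=0
k=max(cv2.findContours(w,0,1)[0],key=cv2.contourArea);print("wood",cv2.contourArea(k),cv2.minAreaRect(k))
E
```

```text
white 0.0 [[[13, 17]]]
white 0.0 [[[31, 16]]]
wood 3812.5 ((242.83245849609375, 148.9021453857422), (140.7010955810547, 34.622100830078125), 3.7313973903656006)
```

View pics/crop.png

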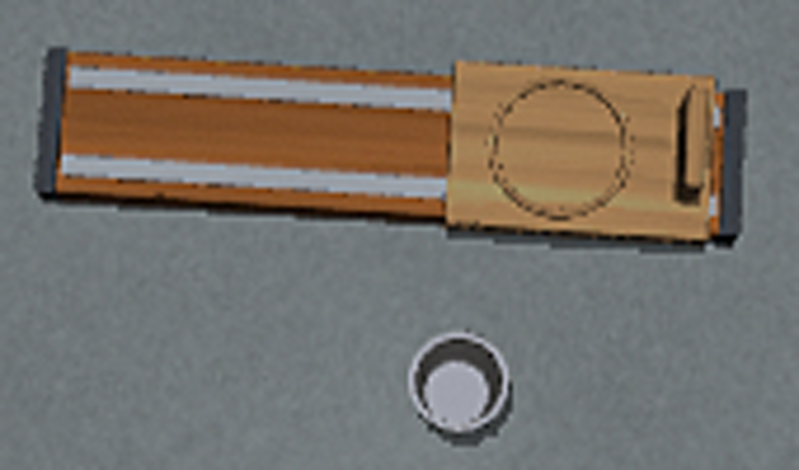

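The crop confirms it: the white cup's rim is centred at crop (459,383), the seat ring at (561,149), and the tab at (695,143) on the shuttle plate.

```bash
python3 - <<'E'
from h import *
r=lambda u,v,z: ray("top",((u+.5)/4.7-.5+160,(v+.5)/4.7-.5+120),z)
print("cup",r(459,383,.072), "ring",r(561,149,.055))
pl=[r(*p,.051) for p in[(456,61),(716,77),(708,242),(447,226)]];print("plate",np.round(pl,4))
rl=[r(*p,.042) for p in[(46,47),(745,91),(737,244),(37,197)]];print("rail",np.round(rl,4),np.mean(rl,0))
for a,b in((pl[1],pl[0]),(pl[2],pl[3]),(rl[1],rl[0]),(rl[2],rl[3])):
    d=a*0+b-a; print("len",np.linalg.norm(d),"yaw",np.degrees(np.arctan2(-d[0],d[1])))
d=np.mean([rl[0],rl[3]],0)-np.mean([rl[1],rl[2]],0);d/=np.linalg.norm(d)
front=np.mean([pl[0],pl[3]],0);back=np.mean([pl[1],pl[2]],0)
print("seat from front",front-.063*d,"from back",back+.087*d)
print("tab top",r(702,138,.096))
im=cv2.imread("pics/side0.png")
print("side cup uv rim", proj("side",r(459,383,.072)), "seat", proj("side",r(561,149,.051)))
c=cv2.resize(im[155:240,225:345],None,fx=6,fy=6,interpolation=cv2.INTER_CUBIC);cv2.imwrite("pics/crops.png",c)
from scipy.spatial.transform import Rotation as R
q=sensors.state()["ee_rot"];print(R.from_quat(np.roll(q,-1)).as_matrix().round(3))
E
```

```text
cup [ 0.47218719 -0.02241661  0.072     ] ring [ 0.60966621 -0.07779472  0.055     ]
plate [[ 0.6609 -0.0172  0.051 ]
 [ 0.6551 -0.1661  0.051 ]
 [ 0.5588 -0.1619  0.051 ]
 [ 0.5644 -0.0142  0.051 ]]
rail [[ 0.6659  0.2196  0.042 ]
 [ 0.6498 -0.1841  0.042 ]
 [ 0.5599 -0.1796  0.042 ]
 [ 0.5773  0.2203  0.042 ]] [0.61322223 0.01902682 0.042     ]
len 0.14899506989212294 yaw -2.2108289249534616
len 0.14776632943566564 yaw -2.1502172446307677
len 0.404066668127016 yaw -2.2903916519568246
len 0.4002811701768857 yaw -2.4906288335589557
seat from front [ 0.6099804  -0.07866564  0.051     ] from back [ 0.61058976 -0.07706936  0.051     ]
tab top [ 0.60762293 -0.15207439  0.096     ]
side cup uv rim [260.68746651 197.14237768] seat [305.48641092 202.4476238 ]
[[-0.95   0.312 -0.001]
 [ 0.312  0.95  -0.002]
 [ 0.    -0.002 -1.   ]]
```

View pics/crops.png

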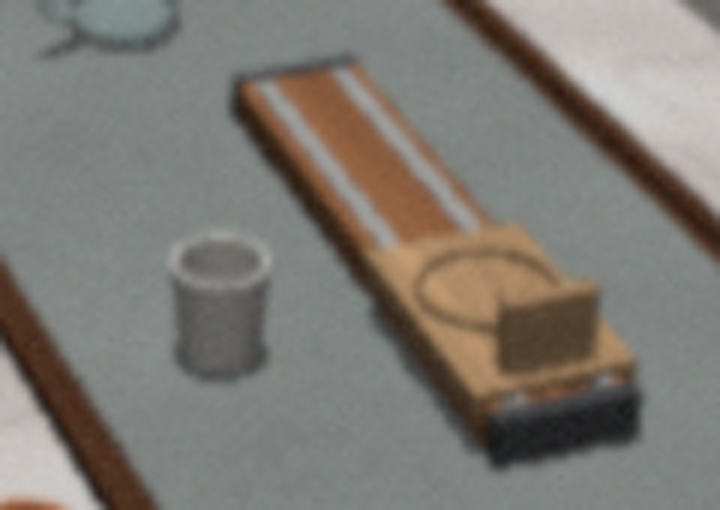

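The side view agrees with the top to 1–2 mm: the cup rim is at crop (220,260), with the shuttle, seat and tab as expected. The plan is to keep the jaws along the rail (az +16) for both the cup and the tab.

Call:
move_arm(
  targets=[
    {"fingers": 1,"tx": 16,"ty": -37,"tz": 0,"az": 5},
    {"fingers": 1,"tx": 32,"ty": -75,"tz": 0,"az": 11},
    {"fingers": 1,"tx": 48,"ty": -112,"tz": 0,"az": 16},
    {"fingers": 1,"tx": 63,"ty": -150,"tz": 0,"az": 16},
    {"fingers": 1,"tx": 79,"ty": -187,"tz": 0,"az": 16},
    {"fingers": 1,"tx": 95,"ty": -225,"tz": 0,"az": 16},
    {"fingers": 1,"tx": 110,"ty": -262,"tz": 0,"az": 16},
    {"fingers": 1,"tx": 126,"ty": -300,"tz": 0,"az": 16},
  ],
)

```text
invalid input
```

Call:
move_arm(
  targets=[
    {"fingers": 1,"tx": 16,"ty": -37,"tz": 0,"ax": 0,"ay": 0,"az": 5},
    {"fingers": 1,"tx": 32,"ty": -75,"tz": 0,"ax": 0,"ay": 0,"az": 11},
    {"fingers": 1,"tx": 48,"ty": -112,"tz": 0,"ax": 0,"ay": 0,"az": 16},
    {"fingers": 1,"tx": 63,"ty": -150,"tz": 0,"ax": 0,"ay": 0,"az": 16},
    {"fingers": 1,"tx": 79,"ty": -187,"tz": 0,"ax": 0,"ay": 0,"az": 16},
    {"fingers": 1,"tx": 95,"ty": -225,"tz": 0,"ax": 0,"ay": 0,"az": 16},
    {"fingers": 1,"tx": 110,"ty": -262,"tz": 0,"ax": 0,"ay": 0,"az": 16},
    {"fingers": 1,"tx": 126,"ty": -300,"tz": 0,"ax": 0,"ay": 0,"az": 16},
  ],
)

```text
clock: 0.77
eef_pos: [0.3292, 0.3154, 0.2561]
ee_rot: [-0.0, 0.019, 1.0, -0.0]
wrist_force: [2.0, 0.3, -0.5]
gripper_width: 0.0856
gripper_force: 0.0
```

Call:
move_arm(
  targets=[
    {"fingers": 1,"tx": 15,"ty": -35,"tz": 0,"ax": 0,"ay": 0,"az": 0},
    {"fingers": 1,"tx": 31,"ty": -73,"tz": 0,"ax": 0,"ay": 0,"az": 0},
    {"fingers": 1,"tx": 47,"ty": -111,"tz": 0,"ax": 0,"ay": 0,"az": 0},
    {"fingers": 1,"tx": 63,"ty": -149,"tz": 0,"ax": 0,"ay": 0,"az": 0},
    {"fingers": 1,"tx": 79,"ty": -187,"tz": 0,"ax": 0,"ay": 0,"az": 0},
    {"fingers": 1,"tx": 95,"ty": -225,"tz": 0,"ax": 0,"ay": 0,"az": 0},
    {"fingers": 1,"tx": 111,"ty": -263,"tz": 0,"ax": 0,"ay": 0,"az": 0},
    {"fingers": 1,"tx": 125,"ty": -297,"tz": 0,"ax": 0,"ay": 0,"az": 0},
  ],
)

```text
clock: 1.43
eef_pos: [0.4544, 0.0177, 0.2563]
ee_rot: [0.0, 0.02, 1.0, -0.0]
wrist_force: [1.1, 1.0, -0.4]
gripper_width: 0.0853
gripper_force: 0.0
```

Call:
move_arm(
  targets=[
    {"fingers": 1,"tx": 10,"ty": -25,"tz": 0,"ax": 0,"ay": 0,"az": 0},
    {"fingers": 1,"tx": 17,"ty": -39,"tz": -20,"ax": 0,"ay": 0,"az": 0},
    {"fingers": 1,"tx": 17,"ty": -39,"tz": -50,"ax": 0,"ay": 0,"az": 0},
    {"fingers": 1,"tx": 17,"ty": -39,"tz": -80,"ax": 0,"ay": 0,"az": 0},
    {"fingers": 1,"tx": 17,"ty": -39,"tz": -90,"ax": 0,"ay": 0,"az": 0},
    {"fingers": 1,"tx": 17,"ty": -39,"tz": -90,"ax": 0,"ay": 0,"az": 0},
  ],
)

```text
clock: 1.93
eef_pos: [0.4685, -0.0185, 0.1637]
ee_rot: [-0.003, 0.019, 1.0, 0.0]
wrist_force: [0.2, -0.3, -0.2]
gripper_width: 0.0852
gripper_force: 0.0
```

Call:
move_arm(
  targets=[
    {"fingers": 1,"tx": 2,"ty": -4,"tz": -20,"ax": 0,"ay": 0,"az": 0},
    {"fingers": 1,"tx": 2,"ty": -4,"tz": -40,"ax": 0,"ay": 0,"az": 0},
    {"fingers": 1,"tx": 2,"ty": -4,"tz": -55,"ax": 0,"ay": 0,"az": 0},
    {"fingers": 1,"tx": 2,"ty": -4,"tz": -60,"ax": 0,"ay": 0,"az": 0},
    {"fingers": 1,"tx": 2,"ty": -4,"tz": -60,"ax": 0,"ay": 0,"az": 0},
    {"fingers": 1,"tx": 2,"ty": -4,"tz": -60,"ax": 0,"ay": 0,"az": 0},
  ],
)

```text
clock: 2.43
eef_pos: [0.4739, -0.0223, 0.1075]
ee_rot: [0.001, 0.019, 1.0, 0.0]
wrist_force: [0.5, -0.6, 0.3]
gripper_width: 0.0852
gripper_force: 0.0
```

Call:
move_arm(
  targets=[
    {"fingers": 1,"tx": -1,"ty": 0,"tz": -15,"ax": 0,"ay": 0,"az": 0},
    {"fingers": 1,"tx": -1,"ty": 0,"tz": -30,"ax": 0,"ay": 0,"az": 0},
    {"fingers": 1,"tx": -1,"ty": 0,"tz": -42,"ax": 0,"ay": 0,"az": 0},
    {"fingers": 1,"tx": -1,"ty": 0,"tz": -46,"ax": 0,"ay": 0,"az": 0},
    {"fingers": 1,"tx": -1,"ty": 0,"tz": -46,"ax": 0,"ay": 0,"az": 0},
    {"fingers": 1,"tx": -1,"ty": 0,"tz": -46,"ax": 0,"ay": 0,"az": 0},
  ],
)

```text
clock: 2.93
eef_pos: [0.4729, -0.0225, 0.0613]
ee_rot: [0.001, 0.019, 1.0, 0.0]
wrist_force: [-0.1, -1.0, 0.1]
gripper_width: 0.0856
gripper_force: 0.0
```

Call:
move_arm(
  targets=[
    {"fingers": 0.3,"tx": 0,"ty": 0,"tz": 0,"ax": 0,"ay": 0,"az": 0},
    {"fingers": 0.1,"tx": 0,"ty": 0,"tz": 0,"ax": 0,"ay": 0,"az": 0},
    {"fingers": -0.2,"tx": 0,"ty": 0,"tz": 0,"ax": 0,"ay": 0,"az": 0},
    {"fingers": -0.6,"tx": 0,"ty": 0,"tz": 0,"ax": 0,"ay": 0,"az": 0},
    {"fingers": -1,"tx": 0,"ty": 0,"tz": 0,"ax": 0,"ay": 0,"az": 0},
    {"fingers": -1,"tx": 0,"ty": 0,"tz": 0,"ax": 0,"ay": 0,"az": 0},
    {"fingers": -1,"tx": 0,"ty": 0,"tz": 0,"ax": 0,"ay": 0,"az": 0},
  ],
)

```text
clock: 3.52
eef_pos: [0.4728, -0.0226, 0.0615]
ee_rot: [0.001, 0.019, 1.0, -0.0]
wrist_force: [-1.6, 1.5, 7.4]
gripper_width: 0.0526
gripper_force: 61.3
```

Call:
move_arm(
  targets=[
    {"fingers": -1,"tx": 0,"ty": 0,"tz": 10,"ax": 0,"ay": 0,"az": 0},
    {"fingers": -1,"tx": 0,"ty": 0,"tz": 30,"ax": 0,"ay": 0,"az": 0},
    {"fingers": -1,"tx": 0,"ty": 0,"tz": 55,"ax": 0,"ay": 0,"az": 0},
    {"fingers": -1,"tx": 0,"ty": 0,"tz": 80,"ax": 0,"ay": 0,"az": 0},
    {"fingers": -1,"tx": 0,"ty": 0,"tz": 95,"ax": 0,"ay": 0,"az": 0},
    {"fingers": -1,"tx": 0,"ty": 0,"tz": 100,"ax": 0,"ay": 0,"az": 0},
    {"fingers": -1,"tx": 0,"ty": 0,"tz": 100,"ax": 0,"ay": 0,"az": 0},
  ],
)

```text
clock: 4.1
eef_pos: [0.4731, -0.0226, 0.162]
ee_rot: [0.002, 0.019, 1.0, -0.0]
wrist_force: [-0.1, -0.1, -0.8]
gripper_width: 0.0527
gripper_force: 63.1
```

Call:
move_arm(
  targets=[
    {"fingers": -1,"tx": 10,"ty": -4,"tz": 0,"ax": 0,"ay": 0,"az": 0},
    {"fingers": -1,"tx": 35,"ty": -14,"tz": 0,"ax": 0,"ay": 0,"az": 0},
    {"fingers": -1,"tx": 65,"ty": -26,"tz": 0,"ax": 0,"ay": 0,"az": 0},
    {"fingers": -1,"tx": 95,"ty": -39,"tz": 0,"ax": 0,"ay": 0,"az": 0},
    {"fingers": -1,"tx": 122,"ty": -50,"tz": 0,"ax": 0,"ay": 0,"az": 0},
    {"fingers": -1,"tx": 135,"ty": -55,"tz": 0,"ax": 0,"ay": 0,"az": 0},
    {"fingers": -1,"tx": 137,"ty": -56,"tz": 0,"ax": 0,"ay": 0,"az": 0},
    {"fingers": -1,"tx": 137,"ty": -56,"tz": 0,"ax": 0,"ay": 0,"az": 0},
  ],
)

```text
clock: 4.77
eef_pos: [0.6087, -0.0792, 0.158]
ee_rot: [-0.002, 0.02, 1.0, 0.0]
wrist_force: [-0.2, 0.3, -1.9]
gripper_width: 0.053
gripper_force: 63.0
```

```bash
python3 - <<'E'
from h import *
im=shot("side","s1");s=sensors.state();print(s["eef_pos"],s["wrist_force"])
c=cv2.resize(im[130:250,215:365,::-1],None,fx=5,fy=5,interpolation=cv2.INTER_CUBIC);cv2.imwrite("pics/s1c.png",c)
print(proj("side",[.61,-.0785,.051]))
E
```

```text
[ 0.60782293 -0.07847041  0.1582308 ] [ 0.27953076  0.62568354 -1.40611997]
[305.3690404 202.552898 ]
```

View pics/s1c.png

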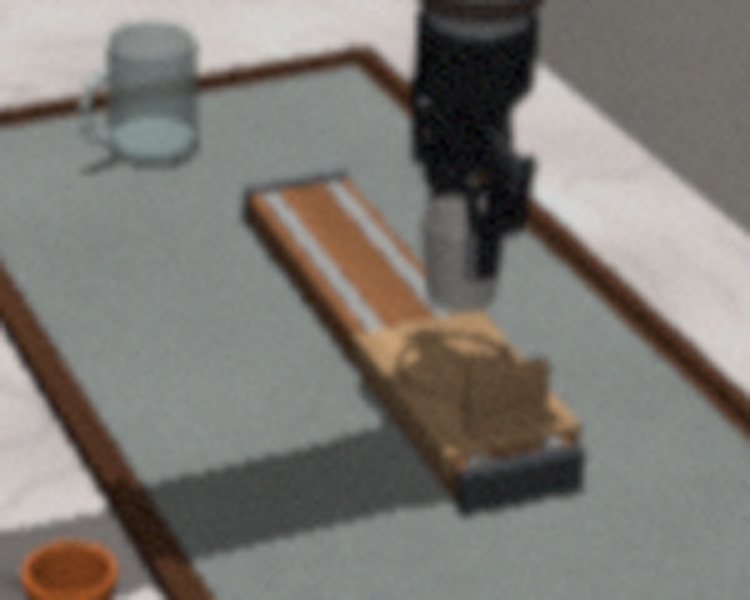

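The cup hangs straight in the jaws above the seat. I'll lower it now.

Call:
move_arm(
  targets=[
    {"fingers": -1,"tx": 2,"ty": 0,"tz": -8,"ax": 0,"ay": 0,"az": 0},
    {"fingers": -1,"tx": 2,"ty": 0,"tz": -22,"ax": 0,"ay": 0,"az": 0},
    {"fingers": -1,"tx": 2,"ty": 0,"tz": -36,"ax": 0,"ay": 0,"az": 0},
    {"fingers": -1,"tx": 2,"ty": 0,"tz": -46,"ax": 0,"ay": 0,"az": 0},
    {"fingers": -1,"tx": 2,"ty": 0,"tz": -52,"ax": 0,"ay": 0,"az": 0},
    {"fingers": -1,"tx": 2,"ty": 0,"tz": -54,"ax": 0,"ay": 0,"az": 0},
    {"fingers": -1,"tx": 2,"ty": 0,"tz": -54,"ax": 0,"ay": 0,"az": 0},
    {"fingers": -1,"tx": 2,"ty": 0,"tz": -54,"ax": 0,"ay": 0,"az": 0},
  ],
)

```text
clock: 5.48
eef_pos: [0.6114, -0.0785, 0.1067]
ee_rot: [0.0, 0.019, 1.0, -0.0]
wrist_force: [0.9, -0.6, -1.2]
gripper_width: 0.0527
gripper_force: 63.1
```

Call:
move_arm(
  targets=[
    {"fingers": -1,"tx": -1,"ty": 0,"tz": -1,"ax": 0,"ay": 0,"az": 0},
    {"fingers": -1,"tx": -1,"ty": 0,"tz": -2,"ax": 0,"ay": 0,"az": 0},
    {"fingers": -1,"tx": -1,"ty": 0,"tz": -3,"ax": 0,"ay": 0,"az": 0},
    {"fingers": -1,"tx": -1,"ty": 0,"tz": -4,"ax": 0,"ay": 0,"az": 0},
    {"fingers": -1,"tx": -1,"ty": 0,"tz": -5,"ax": 0,"ay": 0,"az": 0},
    {"fingers": -1,"tx": -1,"ty": 0,"tz": -5,"ax": 0,"ay": 0,"az": 0},
  ],
)

```text
clock: 5.98
eef_pos: [0.6099, -0.0785, 0.1011]
ee_rot: [-0.0, 0.019, 1.0, 0.0]
wrist_force: [0.5, -0.1, -1.2]
gripper_width: 0.0525
gripper_force: 63.1
```

Call:
move_arm(
  targets=[
    {"fingers": -1,"tx": 0,"ty": 0,"tz": -0.5,"ax": 0,"ay": 0,"az": 0},
    {"fingers": -1,"tx": 0,"ty": 0,"tz": -1,"ax": 0,"ay": 0,"az": 0},
    {"fingers": -1,"tx": 0,"ty": 0,"tz": -1,"ax": 0,"ay": 0,"az": 0},
  ],
)

```text
clock: 6.23
eef_pos: [0.6102, -0.0786, 0.1006]
ee_rot: [0.0, 0.019, 1.0, -0.0]
wrist_force: [-1.2, 1.6, 1.7]
gripper_width: 0.0528
gripper_force: 63.2
```

Contact: the vertical force went from -1.2 to +1.7 N. I'll release the cup.

Call:
move_arm(
  targets=[
    {"fingers": 0.3,"tx": 0,"ty": 0,"tz": -0.3,"ax": 0,"ay": 0,"az": 0},
    {"fingers": 0.4,"tx": 0,"ty": 0,"tz": 0,"ax": 0,"ay": 0,"az": 0},
    {"fingers": 0.5,"tx": 0,"ty": 0,"tz": 0,"ax": 0,"ay": 0,"az": 0},
    {"fingers": 0.6,"tx": 0,"ty": 0,"tz": 0,"ax": 0,"ay": 0,"az": 0},
    {"fingers": 0.65,"tx": 0,"ty": 0,"tz": 0,"ax": 0,"ay": 0,"az": 0},
    {"fingers": 0.65,"tx": 0,"ty": 0,"tz": 0,"ax": 0,"ay": 0,"az": 0},
  ],
)

```text
clock: 6.73
eef_pos: [0.6101, -0.0785, 0.1003]
ee_rot: [-0.0, 0.019, 1.0, 0.0]
wrist_force: [-0.3, 0.5, 0.3]
gripper_width: 0.0704
gripper_force: 0.0
```

Call:
move_arm(
  targets=[
    {"fingers": 0.65,"tx": 0,"ty": 0,"tz": 8,"ax": 0,"ay": 0,"az": 0},
    {"fingers": 0.65,"tx": 0,"ty": 0,"tz": 22,"ax": 0,"ay": 0,"az": 0},
    {"fingers": 0.65,"tx": 0,"ty": 0,"tz": 42,"ax": 0,"ay": 0,"az": 0},
    {"fingers": 0.65,"tx": 0,"ty": 0,"tz": 62,"ax": 0,"ay": 0,"az": 0},
    {"fingers": 0.5,"tx": 0,"ty": 0,"tz": 76,"ax": 0,"ay": 0,"az": 0},
    {"fingers": 0,"tx": 0,"ty": -15,"tz": 80,"ax": 0,"ay": 0,"az": 0},
    {"fingers": -0.2,"tx": -2,"ty": -45,"tz": 80,"ax": 0,"ay": 0,"az": 0},
    {"fingers": -0.2,"tx": -3,"ty": -72,"tz": 80,"ax": 0,"ay": 0,"az": 0},
  ],
)

```text
clock: 7.4
eef_pos: [0.6078, -0.1504, 0.182]
ee_rot: [0.001, 0.018, 1.0, -0.0]
wrist_force: [-0.5, -1.4, 0.4]
gripper_width: 0.0343
gripper_force: 0.0
```

Call:
move_arm(
  targets=[
    {"fingers": -0.2,"tx": 0,"ty": 0,"tz": 0,"ax": 0,"ay": 0,"az": 0},
    {"fingers": -0.2,"tx": 0,"ty": 0,"tz": 0,"ax": 0,"ay": 0,"az": 0},
    {"fingers": -0.2,"tx": 0,"ty": 0,"tz": 0,"ax": 0,"ay": 0,"az": 0},
  ],
)

```text
clock: 7.65
eef_pos: [0.6071, -0.1503, 0.1807]
ee_rot: [0.0, 0.019, 1.0, 0.0]
wrist_force: [0.4, 1.0, -0.8]
gripper_width: 0.034
gripper_force: 0.0
```

```bash
python3 - <<'E'
from h import *
a=shot("side","s2")[140:240,240:340,::-1];b=shot("top","t2")[110:210,230:330,::-1]
cv2.imwrite("pics/c2.png",cv2.resize(np.hstack([a,b]),None,fx=4,fy=4,interpolation=cv2.INTER_CUBIC))
print(sensors.state()["eef_pos"])
E
```

```text
[ 0.60732428 -0.14891157  0.18047556]
```

View pics/c2.png

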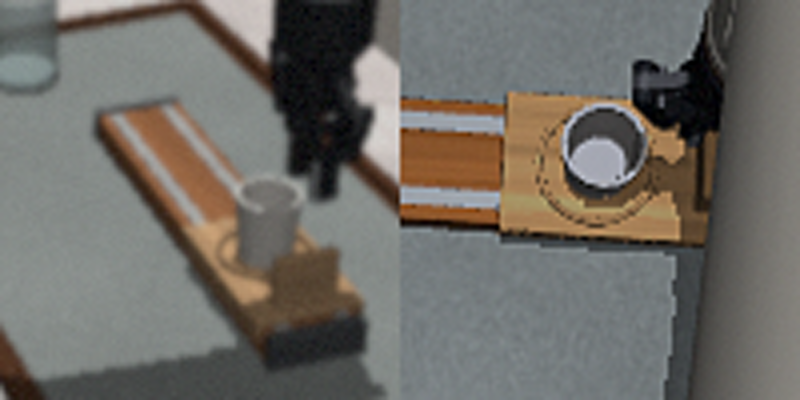

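The cup stands in the seat inside the ring (top half of the crop at (604,150), foot in the side half at (268,262)). The tab lies under the jaws, so I'll lower over it.

Call:
move_arm(
  targets=[
    {"fingers": -0.25,"tx": 0,"ty": -1,"tz": -15,"ax": 0,"ay": 0,"az": 0},
    {"fingers": -0.25,"tx": 0,"ty": -1,"tz": -35,"ax": 0,"ay": 0,"az": 0},
    {"fingers": -0.25,"tx": 0,"ty": -1,"tz": -50,"ax": 0,"ay": 0,"az": 0},
    {"fingers": -0.25,"tx": 0,"ty": -1,"tz": -62,"ax": 0,"ay": 0,"az": 0},
    {"fingers": -0.25,"tx": 0,"ty": -1,"tz": -72,"ax": 0,"ay": 0,"az": 0},
    {"fingers": -0.25,"tx": 0,"ty": -1,"tz": -82,"ax": 0,"ay": 0,"az": 0},
    {"fingers": -0.25,"tx": 0,"ty": -1,"tz": -90,"ax": 0,"ay": 0,"az": 0},
    {"fingers": -0.25,"tx": 0,"ty": -1,"tz": -92,"ax": 0,"ay": 0,"az": 0},
  ],
)

```text
clock: 8.42
eef_pos: [0.6078, -0.152, 0.0885]
ee_rot: [0.001, 0.019, 1.0, -0.0]
wrist_force: [-3.7, -1.7, 12.8]
gripper_width: 0.0318
gripper_force: 1.4
```

Call:
move_arm(
  targets=[
    {"fingers": -0.4,"tx": 0,"ty": 0,"tz": 0,"ax": 0,"ay": 0,"az": 0},
    {"fingers": -0.5,"tx": 0,"ty": 0,"tz": 0,"ax": 0,"ay": 0,"az": 0},
    {"fingers": -0.6,"tx": 0,"ty": 0,"tz": 0,"ax": 0,"ay": 0,"az": 0},
    {"fingers": -0.7,"tx": 0,"ty": 0,"tz": 0,"ax": 0,"ay": 0,"az": 0},
    {"fingers": -0.8,"tx": 0,"ty": 0,"tz": 0,"ax": 0,"ay": 0,"az": 0},
    {"fingers": -1,"tx": 0,"ty": 0,"tz": 0,"ax": 0,"ay": 0,"az": 0},
    {"fingers": -1,"tx": 0,"ty": 0,"tz": 0,"ax": 0,"ay": 0,"az": 0},
  ],
)

```text
clock: 9.0
eef_pos: [0.6074, -0.15, 0.0885]
ee_rot: [0.0, 0.019, 1.0, 0.001]
wrist_force: [-1.0, 4.8, 3.5]
gripper_width: 0.0114
gripper_force: 58.6
```

Pinched (11.4 mm). I'll push gently along the rail (0.04, 1).

Call:
move_arm(
  targets=[
    {"fingers": -1,"tx": 0,"ty": 1,"tz": 0,"ax": 0,"ay": 0,"az": 0},
    {"fingers": -1,"tx": 0.1,"ty": 2,"tz": 0,"ax": 0,"ay": 0,"az": 0},
    {"fingers": -1,"tx": 0.1,"ty": 3,"tz": 0,"ax": 0,"ay": 0,"az": 0},
    {"fingers": -1,"tx": 0.2,"ty": 4,"tz": 0,"ax": 0,"ay": 0,"az": 0},
    {"fingers": -1,"tx": 0.2,"ty": 5,"tz": 0,"ax": 0,"ay": 0,"az": 0},
    {"fingers": -1,"tx": 0.2,"ty": 6,"tz": 0,"ax": 0,"ay": 0,"az": 0},
    {"fingers": -1,"tx": 0.3,"ty": 7,"tz": 0,"ax": 0,"ay": 0,"az": 0},
    {"fingers": -1,"tx": 0.3,"ty": 8,"tz": 0,"ax": 0,"ay": 0,"az": 0},
  ],
)

```text
clock: 9.67
eef_pos: [0.6074, -0.1495, 0.0886]
ee_rot: [0.001, 0.021, 1.0, -0.003]
wrist_force: [1.9, -12.4, -1.0]
gripper_width: 0.0112
gripper_force: 58.5
```

Call:
move_arm(
  targets=[
    {"fingers": -1,"tx": 0,"ty": 1,"tz": 0,"ax": 0,"ay": 0,"az": 0},
    {"fingers": -1,"tx": 0.1,"ty": 2,"tz": 0,"ax": 0,"ay": 0,"az": 0},
    {"fingers": -1,"tx": 0.1,"ty": 3,"tz": 0,"ax": 0,"ay": 0,"az": 0},
    {"fingers": -1,"tx": 0.2,"ty": 4,"tz": 0,"ax": 0,"ay": 0,"az": 0},
    {"fingers": -1,"tx": 0.2,"ty": 5,"tz": 0,"ax": 0,"ay": 0,"az": 0},
    {"fingers": -1,"tx": 0.2,"ty": 6,"tz": 0,"ax": 0,"ay": 0,"az": 0},
    {"fingers": -1,"tx": 0.3,"ty": 7,"tz": 0,"ax": 0,"ay": 0,"az": 0},
    {"fingers": -1,"tx": 0.3,"ty": 8,"tz": 0,"ax": 0,"ay": 0,"az": 0},
  ],
)

```text
clock: 10.33
eef_pos: [0.6076, -0.144, 0.0887]
ee_rot: [0.001, 0.022, 1.0, -0.004]
wrist_force: [1.1, -15.1, -0.6]
gripper_width: 0.0112
gripper_force: 59.1
```

Call:
move_arm(
  targets=[
    {"fingers": -1,"tx": 0,"ty": 1,"tz": 0,"ax": 0,"ay": 0,"az": 0},
    {"fingers": -1,"tx": 0.1,"ty": 2,"tz": 0,"ax": 0,"ay": 0,"az": 0},
    {"fingers": -1,"tx": 0.1,"ty": 3,"tz": 0,"ax": 0,"ay": 0,"az": 0},
    {"fingers": -1,"tx": 0.2,"ty": 4,"tz": 0,"ax": 0,"ay": 0,"az": 0},
    {"fingers": -1,"tx": 0.2,"ty": 5,"tz": 0,"ax": 0,"ay": 0,"az": 0},
    {"fingers": -1,"tx": 0.2,"ty": 6,"tz": 0,"ax": 0,"ay": 0,"az": 0},
    {"fingers": -1,"tx": 0.3,"ty": 7,"tz": 0,"ax": 0,"ay": 0,"az": 0},
    {"fingers": -1,"tx": 0.3,"ty": 8,"tz": 0,"ax": 0,"ay": 0,"az": 0},
  ],
)

```text
clock: 11.0
eef_pos: [0.6078, -0.1362, 0.0886]
ee_rot: [0.001, 0.022, 1.0, -0.004]
wrist_force: [1.4, -15.4, 0.3]
gripper_width: 0.011
gripper_force: 59.2
```

Call:
move_arm(
  targets=[
    {"fingers": -1,"tx": 0,"ty": 1,"tz": 0,"ax": 0,"ay": 0,"az": 0},
    {"fingers": -1,"tx": 0.1,"ty": 2,"tz": 0,"ax": 0,"ay": 0,"az": 0},
    {"fingers": -1,"tx": 0.1,"ty": 3,"tz": 0,"ax": 0,"ay": 0,"az": 0},
    {"fingers": -1,"tx": 0.2,"ty": 4,"tz": 0,"ax": 0,"ay": 0,"az": 0},
    {"fingers": -1,"tx": 0.2,"ty": 5,"tz": 0,"ax": 0,"ay": 0,"az": 0},
    {"fingers": -1,"tx": 0.2,"ty": 6,"tz": 0,"ax": 0,"ay": 0,"az": 0},
    {"fingers": -1,"tx": 0.3,"ty": 7,"tz": 0,"ax": 0,"ay": 0,"az": 0},
    {"fingers": -1,"tx": 0.3,"ty": 8,"tz": 0,"ax": 0,"ay": 0,"az": 0},
  ],
)

```text
clock: 11.67
eef_pos: [0.6082, -0.1283, 0.0886]
ee_rot: [0.001, 0.022, 1.0, -0.004]
wrist_force: [0.8, -13.9, 0.4]
gripper_width: 0.0114
gripper_force: 59.3
```

Moved 21.7 mm so far.

Call:
move_arm(
  targets=[
    {"fingers": -1,"tx": 0,"ty": 1,"tz": 0,"ax": 0,"ay": 0,"az": 0},
    {"fingers": -1,"tx": 0.1,"ty": 2,"tz": 0,"ax": 0,"ay": 0,"az": 0},
    {"fingers": -1,"tx": 0.1,"ty": 3,"tz": 0,"ax": 0,"ay": 0,"az": 0},
    {"fingers": -1,"tx": 0.2,"ty": 4,"tz": 0,"ax": 0,"ay": 0,"az": 0},
    {"fingers": -1,"tx": 0.2,"ty": 5,"tz": 0,"ax": 0,"ay": 0,"az": 0},
    {"fingers": -1,"tx": 0.2,"ty": 6,"tz": 0,"ax": 0,"ay": 0,"az": 0},
    {"fingers": -1,"tx": 0.3,"ty": 7,"tz": 0,"ax": 0,"ay": 0,"az": 0},
    {"fingers": -1,"tx": 0.3,"ty": 8,"tz": 0,"ax": 0,"ay": 0,"az": 0},
  ],
)

```text
clock: 12.33
eef_pos: [0.6088, -0.1129, 0.0884]
ee_rot: [0.0, 0.02, 1.0, -0.001]
wrist_force: [1.9, -3.5, 0.5]
gripper_width: 0.0112
gripper_force: 59.9
```

Broken free; it now runs at about 3.5 N, 37 mm from the start. I'll slide 34 mm more with a gentle speed profile.

Call:
move_arm(
  targets=[
    {"fingers": -1,"tx": 0.1,"ty": 2,"tz": 0,"ax": 0,"ay": 0,"az": 0},
    {"fingers": -1,"tx": 0.2,"ty": 6,"tz": 0,"ax": 0,"ay": 0,"az": 0},
    {"fingers": -1,"tx": 0.4,"ty": 11,"tz": 0,"ax": 0,"ay": 0,"az": 0},
    {"fingers": -1,"tx": 0.7,"ty": 17,"tz": 0,"ax": 0,"ay": 0,"az": 0},
    {"fingers": -1,"tx": 0.9,"ty": 23,"tz": 0,"ax": 0,"ay": 0,"az": 0},
    {"fingers": -1,"tx": 1.1,"ty": 28,"tz": 0,"ax": 0,"ay": 0,"az": 0},
    {"fingers": -1,"tx": 1.3,"ty": 32,"tz": 0,"ax": 0,"ay": 0,"az": 0},
    {"fingers": -1,"tx": 1.4,"ty": 34,"tz": 0,"ax": 0,"ay": 0,"az": 0},
  ],
)

```text
clock: 13.0
eef_pos: [0.6102, -0.0762, 0.0884]
ee_rot: [0.0, 0.019, 1.0, 0.0]
wrist_force: [1.9, -2.9, 1.7]
gripper_width: 0.0113
gripper_force: 59.9
```

Call:
move_arm(
  targets=[
    {"fingers": -1,"tx": 0,"ty": 1,"tz": 0,"ax": 0,"ay": 0,"az": 0},
    {"fingers": -1,"tx": 0.1,"ty": 2,"tz": 0,"ax": 0,"ay": 0,"az": 0},
    {"fingers": -1,"tx": 0.1,"ty": 3,"tz": 0,"ax": 0,"ay": 0,"az": 0},
    {"fingers": -1,"tx": 0.2,"ty": 4,"tz": 0,"ax": 0,"ay": 0,"az": 0},
    {"fingers": -1,"tx": 0.2,"ty": 5,"tz": 0,"ax": 0,"ay": 0,"az": 0},
  ],
)

```text
clock: 13.42
eef_pos: [0.6103, -0.0727, 0.0884]
ee_rot: [0.0, 0.019, 1.0, -0.0]
wrist_force: [2.2, -3.2, 2.1]
gripper_width: 0.0109
gripper_force: 60.1
```

The arm's own compliance makes 8 mm calls safe (about 1 N per mm commanded against the buffer).

Call:
move_arm(
  targets=[
    {"fingers": -1,"tx": 0,"ty": 1,"tz": 0,"ax": 0,"ay": 0,"az": 0},
    {"fingers": -1,"tx": 0.1,"ty": 2,"tz": 0,"ax": 0,"ay": 0,"az": 0},
    {"fingers": -1,"tx": 0.1,"ty": 3,"tz": 0,"ax": 0,"ay": 0,"az": 0},
    {"fingers": -1,"tx": 0.2,"ty": 4,"tz": 0,"ax": 0,"ay": 0,"az": 0},
    {"fingers": -1,"tx": 0.2,"ty": 5,"tz": 0,"ax": 0,"ay": 0,"az": 0},
    {"fingers": -1,"tx": 0.2,"ty": 6,"tz": 0,"ax": 0,"ay": 0,"az": 0},
    {"fingers": -1,"tx": 0.3,"ty": 7,"tz": 0,"ax": 0,"ay": 0,"az": 0},
    {"fingers": -1,"tx": 0.3,"ty": 8,"tz": 0,"ax": 0,"ay": 0,"az": 0},
  ],
)

```text
clock: 14.08
eef_pos: [0.6107, -0.0644, 0.0884]
ee_rot: [0.0, 0.019, 1.0, 0.0]
wrist_force: [2.4, -2.9, 2.2]
gripper_width: 0.0114
gripper_force: 60.2
```

Call:
move_arm(
  targets=[
    {"fingers": -1,"tx": 0,"ty": 1,"tz": 0,"ax": 0,"ay": 0,"az": 0},
    {"fingers": -1,"tx": 0.1,"ty": 2,"tz": 0,"ax": 0,"ay": 0,"az": 0},
    {"fingers": -1,"tx": 0.1,"ty": 3,"tz": 0,"ax": 0,"ay": 0,"az": 0},
    {"fingers": -1,"tx": 0.2,"ty": 4,"tz": 0,"ax": 0,"ay": 0,"az": 0},
    {"fingers": -1,"tx": 0.2,"ty": 5,"tz": 0,"ax": 0,"ay": 0,"az": 0},
    {"fingers": -1,"tx": 0.2,"ty": 6,"tz": 0,"ax": 0,"ay": 0,"az": 0},
    {"fingers": -1,"tx": 0.3,"ty": 7,"tz": 0,"ax": 0,"ay": 0,"az": 0},
    {"fingers": -1,"tx": 0.3,"ty": 8,"tz": 0,"ax": 0,"ay": 0,"az": 0},
  ],
)

```text
clock: 14.75
eef_pos: [0.6109, -0.0564, 0.0884]
ee_rot: [0.0, 0.019, 1.0, -0.0]
wrist_force: [3.1, -3.5, 4.4]
gripper_width: 0.0113
gripper_force: 60.3
```

Call:
move_arm(
  targets=[
    {"fingers": -1,"tx": 0,"ty": 1,"tz": 0,"ax": 0,"ay": 0,"az": 0},
    {"fingers": -1,"tx": 0,"ty": 2,"tz": 0,"ax": 0,"ay": 0,"az": 0},
    {"fingers": -1,"tx": 0,"ty": 3,"tz": 0,"ax": 0,"ay": 0,"az": 0},
    {"fingers": -1,"tx": 0.1,"ty": 4,"tz": 0,"ax": 0,"ay": 0,"az": 0},
    {"fingers": -1,"tx": 0.1,"ty": 5,"tz": 0,"ax": 0,"ay": 0,"az": 0},
    {"fingers": -1,"tx": 0.1,"ty": 6,"tz": 0,"ax": 0,"ay": 0,"az": 0},
    {"fingers": -1,"tx": 0.2,"ty": 7,"tz": 0,"ax": 0,"ay": 0,"az": 0},
    {"fingers": -1,"tx": 0.2,"ty": 8,"tz": 0,"ax": 0,"ay": 0,"az": 0},
  ],
)

```text
clock: 15.42
eef_pos: [0.6113, -0.0484, 0.0884]
ee_rot: [0.0, 0.019, 1.0, 0.0]
wrist_force: [4.9, -4.0, 4.0]
gripper_width: 0.0113
gripper_force: 60.3
```

Call:
move_arm(
  targets=[
    {"fingers": -1,"tx": 0.2,"ty": 1,"tz": 0,"ax": 0,"ay": 0,"az": 0},
    {"fingers": -1,"tx": 0.4,"ty": 2,"tz": 0,"ax": 0,"ay": 0,"az": 0},
    {"fingers": -1,"tx": 0.6,"ty": 3,"tz": 0,"ax": 0,"ay": 0,"az": 0},
    {"fingers": -1,"tx": 0.7,"ty": 4,"tz": 0,"ax": 0,"ay": 0,"az": 0},
    {"fingers": -1,"tx": 0.8,"ty": 5,"tz": 0,"ax": 0,"ay": 0,"az": 0},
    {"fingers": -1,"tx": 0.9,"ty": 6,"tz": 0,"ax": 0,"ay": 0,"az": 0},
    {"fingers": -1,"tx": 0.9,"ty": 7,"tz": 0,"ax": 0,"ay": 0,"az": 0},
    {"fingers": -1,"tx": 1.0,"ty": 8,"tz": 0,"ax": 0,"ay": 0,"az": 0},
  ],
)

```text
clock: 16.08
eef_pos: [0.6116, -0.0415, 0.0884]
ee_rot: [-0.0, 0.02, 1.0, -0.001]
wrist_force: [1.4, -5.9, 5.9]
gripper_width: 0.0113
gripper_force: 60.6
```

The force is rising and travel is lagging (6.9 of 8 mm), so this is probably the buffer. I'll take a small step.

Call:
move_arm(
  targets=[
    {"fingers": -1,"tx": 0,"ty": 1,"tz": 0,"ax": 0,"ay": 0,"az": 0},
    {"fingers": -1,"tx": 0.1,"ty": 2,"tz": 0,"ax": 0,"ay": 0,"az": 0},
    {"fingers": -1,"tx": 0.1,"ty": 3,"tz": 0,"ax": 0,"ay": 0,"az": 0},
    {"fingers": -1,"tx": 0.1,"ty": 3,"tz": 0,"ax": 0,"ay": 0,"az": 0},
  ],
)

```text
clock: 16.42
eef_pos: [0.6116, -0.0402, 0.0884]
ee_rot: [-0.0, 0.02, 1.0, -0.001]
wrist_force: [2.3, -7.8, 5.7]
gripper_width: 0.0111
gripper_force: 60.6
```

Call:
move_arm(
  targets=[
    {"fingers": -1,"tx": 0,"ty": 1,"tz": 0,"ax": 0,"ay": 0,"az": 0},
    {"fingers": -1,"tx": 0.1,"ty": 2,"tz": 0,"ax": 0,"ay": 0,"az": 0},
    {"fingers": -1,"tx": 0.1,"ty": 2,"tz": 0,"ax": 0,"ay": 0,"az": 0},
    {"fingers": -1,"tx": 0.1,"ty": 2,"tz": 0,"ax": 0,"ay": 0,"az": 0},
  ],
)

```text
clock: 16.75
eef_pos: [0.6116, -0.0395, 0.0884]
ee_rot: [-0.0, 0.02, 1.0, -0.002]
wrist_force: [1.4, -10.2, 6.2]
gripper_width: 0.011
gripper_force: 60.6
```

The buffer is confirmed: 2.4 N per 0.7 mm. I'll ease the arm's load off, then release.

Call:
move_arm(
  targets=[
    {"fingers": -1,"tx": 0,"ty": -1,"tz": 0,"ax": 0,"ay": 0,"az": 0},
    {"fingers": -1,"tx": 0,"ty": -2,"tz": 0,"ax": 0,"ay": 0,"az": 0},
    {"fingers": -1,"tx": 0,"ty": -3,"tz": 0,"ax": 0,"ay": 0,"az": 0},
    {"fingers": -1,"tx": 0,"ty": -4,"tz": 0,"ax": 0,"ay": 0,"az": 0},
    {"fingers": -1,"tx": 0,"ty": -4,"tz": 0,"ax": 0,"ay": 0,"az": 0},
  ],
)

```text
clock: 17.17
eef_pos: [0.6116, -0.0406, 0.0884]
ee_rot: [-0.001, 0.02, 1.0, -0.0]
wrist_force: [2.0, -4.9, 6.1]
gripper_width: 0.0113
gripper_force: 60.7
```

Call:
move_arm(
  targets=[
    {"fingers": -1,"tx": 0,"ty": -0.5,"tz": 1,"ax": 0,"ay": 0,"az": 0},
    {"fingers": -1,"tx": 0,"ty": -1,"tz": 2,"ax": 0,"ay": 0,"az": 0},
    {"fingers": -1,"tx": 0,"ty": -1,"tz": 2,"ax": 0,"ay": 0,"az": 0},
  ],
)

```text
clock: 17.42
eef_pos: [0.6115, -0.0408, 0.0885]
ee_rot: [-0.001, 0.019, 1.0, -0.0]
wrist_force: [7.0, -3.9, -8.2]
gripper_width: 0.0112
gripper_force: 59.7
```

Call:
move_arm(
  targets=[
    {"fingers": -1,"tx": 0,"ty": 0,"tz": -1,"ax": 0,"ay": 0,"az": 0},
    {"fingers": -0.9,"tx": 0,"ty": 0,"tz": -1,"ax": 0,"ay": 0,"az": 0},
    {"fingers": -0.75,"tx": 0,"ty": 0,"tz": -1,"ax": 0,"ay": 0,"az": 0},
    {"fingers": -0.65,"tx": 0,"ty": 0,"tz": -1,"ax": 0,"ay": 0,"az": 0},
    {"fingers": -0.5,"tx": 0,"ty": 0,"tz": -1,"ax": 0,"ay": 0,"az": 0},
    {"fingers": -0.4,"tx": 0,"ty": 0,"tz": -1,"ax": 0,"ay": 0,"az": 0},
    {"fingers": -0.35,"tx": 0,"ty": 0,"tz": -1,"ax": 0,"ay": 0,"az": 0},
    {"fingers": -0.35,"tx": 0,"ty": 0,"tz": -1,"ax": 0,"ay": 0,"az": 0},
  ],
)

```text
clock: 18.08
eef_pos: [0.6113, -0.0398, 0.0889]
ee_rot: [-0.001, 0.019, 1.0, 0.0]
wrist_force: [0.1, -0.6, 1.6]
gripper_width: 0.0277
gripper_force: 0.0
```

Call:
move_arm(
  targets=[
    {"fingers": -0.35,"tx": 0,"ty": 0,"tz": 6,"ax": 0,"ay": 0,"az": 0},
    {"fingers": -0.35,"tx": 0,"ty": 0,"tz": 16,"ax": 0,"ay": 0,"az": 0},
    {"fingers": -0.35,"tx": 0,"ty": 0,"tz": 30,"ax": 0,"ay": 0,"az": 0},
    {"fingers": -0.35,"tx": 0,"ty": 0,"tz": 50,"ax": 0,"ay": 0,"az": 0},
    {"fingers": -0.35,"tx": 0,"ty": 0,"tz": 75,"ax": 0,"ay": 0,"az": 0},
    {"fingers": -0.35,"tx": 0,"ty": 0,"tz": 100,"ax": 0,"ay": 0,"az": 0},
    {"fingers": -0.35,"tx": -20,"ty": -20,"tz": 120,"ax": 0,"ay": 0,"az": 0},
    {"fingers": -0.35,"tx": -50,"ty": -40,"tz": 130,"ax": 0,"ay": 0,"az": 0},
  ],
)

```text
clock: 18.75
eef_pos: [0.5657, -0.0789, 0.2236]
ee_rot: [0.004, 0.017, 1.0, 0.0]
wrist_force: [0.8, -2.1, 0.6]
gripper_width: 0.0277
gripper_force: 0.0
```

Call:
move_arm(
  targets=[
    {"fingers": -0.35,"tx": -25,"ty": -25,"tz": 0,"ax": 0,"ay": 0,"az": 0},
    {"fingers": -0.35,"tx": -45,"ty": -60,"tz": 0,"ax": 0,"ay": 0,"az": 0},
    {"fingers": -0.35,"tx": -60,"ty": -95,"tz": 0,"ax": 0,"ay": 0,"az": 0},
    {"fingers": -0.35,"tx": -75,"ty": -130,"tz": 0,"ax": 0,"ay": 0,"az": 0},
    {"fingers": -0.35,"tx": -85,"ty": -165,"tz": 0,"ax": 0,"ay": 0,"az": 0},
    {"fingers": -0.35,"tx": -90,"ty": -190,"tz": 0,"ax": 0,"ay": 0,"az": 0},
    {"fingers": -0.35,"tx": -90,"ty": -200,"tz": 0,"ax": 0,"ay": 0,"az": 0},
    {"fingers": -0.35,"tx": -90,"ty": -200,"tz": 0,"ax": 0,"ay": 0,"az": 0},
  ],
)

```text
clock: 19.42
eef_pos: [0.4715, -0.2838, 0.2204]
ee_rot: [0.001, 0.022, 1.0, -0.001]
wrist_force: [1.2, 0.3, 0.3]
gripper_width: 0.0276
gripper_force: 0.0
```

```bash
python3 - <<'E'
from h import *
a=shot("side","s3")[140:240,230:330,::-1];b=shot("top","t3")[105:205,190:290,::-1]
cv2.imwrite("pics/c3.png",cv2.resize(np.hstack([a,b]),None,fx=4,fy=4,interpolation=cv2.INTER_CUBIC))
d=np.array([.04,.999,0]);tab0=np.array([.6071,-.1504,.096])
for t in(106,108,109,110):print(t,proj("top",np.array([.61,-.0785,.051])+d*(t+63)/1000))
E
```

```text
106 [216.12050766 147.56075432]
108 [215.37600068 147.51359691]
109 [215.00375691 147.49001882]
110 [214.63151961 147.46644114]
```

View pics/c3.png

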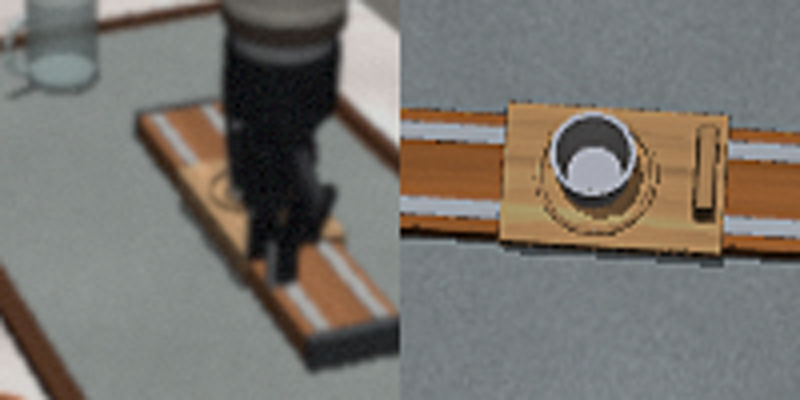

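The cup stands in its seat (top half of the crop, (594,155)). The shuttle's front edge, at (505,175), sits about 107 ± 1 mm from its start, which matches the measured buffer contact at about 108 mm. The arm is clear, so I'm handing in.

```bash
python3 -c "
from station import robot
print(robot.hand_in())"
```

```text
the job is handed in; nothing more can be done
None
```

The job is handed in at about 19.5 s: the cup stands in the shuttle's seat, and the shuttle was broken free and brought softly to the hidden buffer about 108 mm along the rail (peak push there about 10 N), with the mug, caddy and bowl untouched; the hand-in returned no verdict, and the last picture places the shuttle only to about 1 mm.

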